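# Fit the jar star wheel on the splined drive shaft

### The job

Get the jar feeder ready for the next batch: put the yellow four-armed star wheel, the one with the toothed bore, flat side down on the feeder's toothed drive shaft. Line up the teeth, push it down with a little rocking to and fro until it sits fully home on the shaft's collar, and only then let go. Leave the blue wheel and the plain yellow disc where they lie.

Things in the scene. Friction and masses are not known exactly. Their poses are not given: they have to be found in the camera images.
- star_wheel: Yellow plastic star wheel lying flat. Four arms (12 mm thick, 65 mm from centre to end) point diagonally between its x and y axes. Square boss, 46 mm across flats that face +-x and +-y, top 55 mm above the underside: grip it by two flats above the arms. Through bore with 4 slots along +-x and +-y, 11 mm wide, 18.5 mm deep from the axis; lands 12 mm from the axis. Origin: centre of underside, z up.
- shaft_seat (a point): Top centre of the black collar (56 mm above table) at the foot of the fixed toothed shaft on a grey gearbox; wheel's underside rests here. z up the shaft. 4 red teeth along +-x and +-y (white marks on the black flange point the same way), 7 mm wide, 16 mm from axis, up to 39.5 mm above here; above them a cone nose to 52 mm. Fits at any quarter turn, loose by 2.5 mm and 10 degrees.
- blue_wheel: Blue six-armed star wheel with a round boss (48 mm across, 55 mm tall) and a smooth round bore: a bystander that stays where it lies. Origin: centre of the underside.
- yellow_disc: Plain round yellow disc, 120 mm across and 12 mm thick, with a round boss (48 mm across, 40 mm tall) and a smooth round bore: a bystander that stays where it lies. Origin: centre of the underside.
Things that resemble listed ones, but are neither listed nor needed, are in the scene too. What is shaped like the star_wheel but pink or purple is not meant.

How it is judged:
By the outcome, as a careful person would: the job done as asked, in the order asked, and still so for the second after the job is handed in, with the robot touching nothing.
It also fails if it takes over 35 s, if anything falls off the work surface, if the arm or the gripper's body presses on something with over 40 N, if the wrist force passes 120 N, or if a joint passes its speed limit or range.

### The arm

A 7-joint arm with a two-finger parallel gripper is mounted at the origin on the work surface. World frame = base frame: x ahead of the robot, y to its left, z up, the work surface at z = 0. Lengths are in m, angles in rad, forces in N, time in s.
With the tool pointing down it reaches from about 0.4 to 0.85 m from the base axis. Payload 10.4 kg.
Tool frame: the origin (TCP) lies at the very end of the fingers, on their centre line; the grasp point (between the pads) lies ctrl.hold_point_z behind it (ctrl.hold_point_z is the distance from the TCP to the grasp point, in m); z points along the fingers, x is the direction in which the jaws open and shut, and the axes are right-handed (so a half turn about z gives the same grasp; the last joint's range is limited). The gripper opens to 87 mm and grips with 3 to 60 N. Pads are 19 mm wide; open, the fingers measure 117 mm over their backs; the gripper's body (75 mm by 190 mm) begins 51 mm behind the grasp point.
Start: joints at [-1.171, 0.332, -0.065, 1.46, 0.022, 1.35, -0.088], TCP at [0.256, 0.57, 0.223] pointing down, gripper open.
Joint ranges: [-2.6, 2.6], [-0.5, 2.12], [-1.47, 1.34], [0.16, 2.42], [-1.27, 4.41], [0.06, 2.06], [-2.6, 2.6]. Speed limits (rad/s): [2.22, 2.22, 2.79, 2.79, 3.14, 3.14, 3.14].

### API

Orientations are given as a unit quaternion [w, x, y, z].
In Python, from plant import monitor, snapshot, ctrl gives the robot as it stands.
- The arm moves only by the shell command python3 -m inch 'ROWS' [FORCE]. ROWS is JSON, a list of rows, each a list of 3 entries, a list of its own where there are three numbers: the shift along the tool's x, y, z in units of 0.5 m (1.0 is 0.5 m), then the turn, a rotation vector about the tool's x, y, z in units of 180 degrees (1.0 is 180 degrees), then the gripper's target within -1 to 1 (shut at 1, half-way at 0, fully open at -1). In form: [[[dx, dy, dz], [wx, wy, wz], claw], ...]. A call has 1 to 20 rows; each row shifts and turns the commanded pose from where the row before left it, along the tool's axes as they then stand; what a row does not reach is not made up. A row lasts 1/12 s, in which the tool goes at most 41.7 mm and 7.16 degrees, less where a joint would pass 70% of its speed; a pose out of reach is approached as far as the arm can. A call with a number of a shift or a turn outside -1 to 1 is refused whole. A call with a gripper value outside its range is refused whole. The fingers move at their own pace and stop on an object; FORCE is the grip in N (left out, the last holds). Time passes only in rows, so rows that do not move let the fingers close. It gives the time, the measured TCP pose, the force and the opening at its end, in the units of the state.
- monitor.get_obs(): the state, without advancing time (a new reading comes with each control period).
- snapshot(name): name is "scene" or "top"; returns a dict with "frame" (384x512x3 uint8, red, green, blue), "fx", "fy", "cx", "cy" (pixels), "rvec" (rotation vector, rad) and "tvec" (3), from world to camera coordinates, as OpenCV has them. Camera axes: x right, y down, z forward; pixel columns grow to the right and rows downward; lengths in m; the calibration is good to about 2 mm. A picture is of the moment at which its call begins. There is no depth.
- ctrl.close_job(): hands the job in, once; it reports no verdict.
The state is a dict: "t": time; "joints": joint angles; "joint_velocities": joint speeds; "effort": joint torques, N m; "tcp_pos": TCP position; "ee_rot": TCP orientation; "force": force on the tool from outside, world axes, zero at the start; "ft_torque": the same for the moment, N m; "opening": finger opening in m.
Only numpy, scipy, OpenCV 4.12 (cv2) and the standard library are available. Lean on these libraries where they do the work, as an engineer would, in place of code of your own. Each camera call takes 0.05 s, during which the arm holds its last target.

## Working session

There is one attempt and no reset: what is moved stays moved. The work goes in short steps, Python scripts to look and compute and a shell command to move; the robot and the scene stay as the last step left them, time stands still between calls to the robot, and variables do not carry over. Pictures are saved under pics/ and viewed, and the job is handed in when it is done.

```bash
ls; mkdir -p pics; python3 - <<'E'
from plant import monitor, snapshot, ctrl
import cv2,pickle
o=monitor.get_obs();print(o, ctrl.hold_point_z)
for n in("scene","top"):
    s=snapshot(n);pickle.dump(s,open(n+"0.pkl","wb"));cv2.imwrite(f"pics/{n}0.png",s["frame"][:,:,::-1])
    print(s["fx"],s["fy"],s["cx"],s["cy"],s["rvec"],s["tvec"])
E
```

```text
pics
{'t': 0.0, 'joints': array([-1.17060053,  0.33291026, -0.06472773,  1.46095008,  0.02161441,
        1.34987544, -0.08846889]), 'joint_velocities': array([ 6.16783671e-04,  1.69875261e-03, -2.89582051e-05, -2.78661460e-04,
       -2.18153884e-03,  1.10608431e-03, -2.80637539e-05]), 'effort': array([ 4.52023269e-04, -6.23264980e+01,  2.48635415e-02, -3.89903247e+01,
       -6.14344259e-02,  3.99527256e-02,  1.43615534e-04]), 'tcp_pos': array([0.25628103, 0.56961691, 0.22172585]), 'ee_rot': array([ 4.22007582e-04,  8.39713182e-01,  5.43029694e-01, -5.87563926e-04]), 'force': array([-0.74988108,  0.09453933, -0.10607495]), 'ft_torque': array([ 0.0301716 ,  0.00431325, -0.02587257]), 'opening': 0.0869608411807094} 0.0187
496.4791181179376 496.4791181179376 248.9026298468146 188.4934569811527 [ 0.62648646  2.75741084 -0.93976915] [ 0.44275062 -0.16039744  1.15620889]
355.8726017194644 355.8726017194644 261.2091799984124 197.8960800043497 [ 2.0345868  -2.19562229  0.23738046] [0.05711073 0.49134432 0.63913878]
```

View pics/scene0.png

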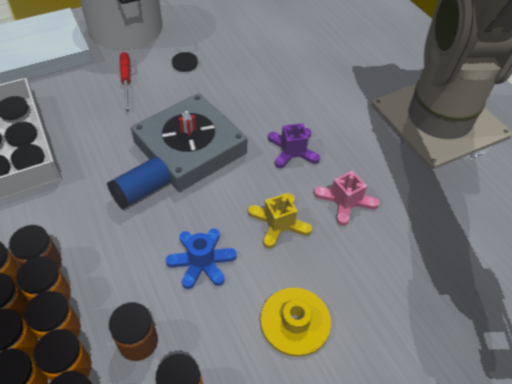

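View pics/top0.png

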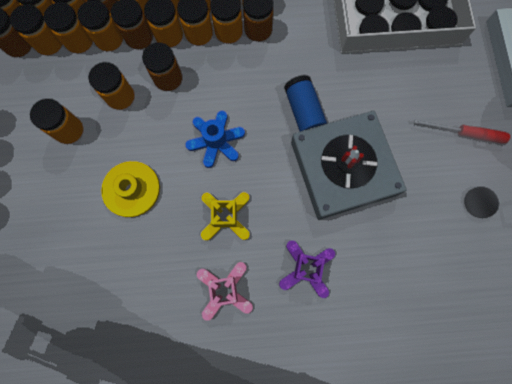

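The top view shows the yellow star wheel at about (225,213) and the gearbox shaft at about (350,158). The blue wheel is at (215,135) and the disc at (130,187). I'll enlarge the crops for a closer look.

```bash
python3 - <<'E'
import cv2,pickle,numpy as np
t=pickle.load(open("top0.pkl","rb"))["frame"][:,:,::-1];s=pickle.load(open("scene0.pkl","rb"))["frame"][:,:,::-1]
R=lambda i:cv2.resize(i,(390,300),interpolation=cv2.INTER_CUBIC)
a=R(t[183:243,186:264]);b=R(t[130:190,311:389]);c=R(s[190:250,240:318]);d=R(s[100:160,150:228])
cv2.imwrite("pics/crops.png",np.vstack([np.hstack([a,b]),np.hstack([c,d])]))
E
```

```text
(no output)
```

View pics/crops.png

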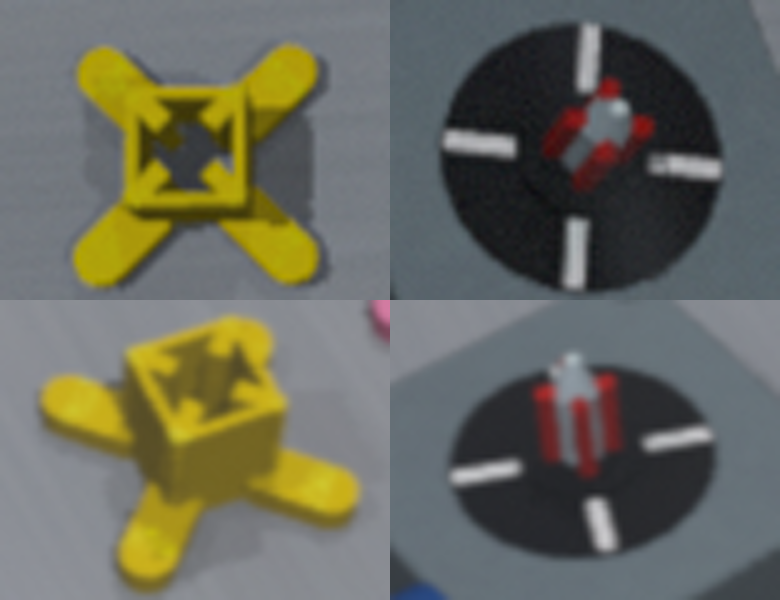

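```bash
cat > h.py <<'E'
import cv2,pickle,numpy as np
from scipy.spatial.transform import Rotation as Rn
def cam(s):
    R=cv2.Rodrigues(np.array(s["rvec"],float))[0];t=np.array(s["tvec"],float).ravel()
    K=np.array([[s["fx"],0,s["cx"]],[0,s["fy"],s["cy"]],[0,0,1.]]);return K,R,t
def onz(s,uv,z):
    K,R,t=cam(s);uv=np.atleast_2d(uv);d=(R.T@np.linalg.inv(K)@np.c_[uv,np.ones(len(uv))].T).T;C=-R.T@t
    return C+d*((z-C[2])/d[:,2])[:,None]
def proj(s,P):
    K,R,t=cam(s);return cv2.projectPoints(np.atleast_2d(np.float64(P)),np.array(s["rvec"],float),t,K,None)[0][:,0]
def tri(sa,a,sb,b):
    P=[K@np.c_[R,t] for K,R,t in map(cam,(sa,sb))]
    X=cv2.triangulatePoints(P[0],P[1],np.float64(a).reshape(2,1),np.float64(b).reshape(2,1)).ravel();return X[:3]/X[3]
E
python3 - <<'E'
from h import *
T=pickle.load(open("top0.pkl","rb"));S=pickle.load(open("scene0.pkl","rb"))
np.set_printoptions(precision=4,suppress=True)
for s in(T,S):
    K,R,t=cam(s);print("cam",-R.T@t)
# nose tip
print("nose",tri(T,(357,151),S,(186.4,111.4)),onz(T,(357,151),.108),onz(S,(186.4,111.4),.108))
def hsv(s):return cv2.cvtColor(s["frame"],cv2.COLOR_RGB2HSV)
# white marks
for n,s,(u0,v0,r) in(("T",T,(349,160,30)),("S",S,(188,131,29))):
    h=hsv(s);m=((h[...,2]>130)&(h[...,1]<45)).astype(np.uint8);g=np.zeros_like(m);cv2.ellipse(g,(u0,v0),(r-2,r-2 if n=="T" else 19),0,0,360,1,-1);m&=g
    k,l,st,c=cv2.connectedComponentsWithStats(m)
    for i in range(1,k):
        if st[i,4]>6:print(n,"white",c[i],st[i,4],onz(s,c[i],.052)[0])
    m=((h[...,1]>140)&((h[...,0]<8)|(h[...,0]>172))&(h[...,2]>50)).astype(np.uint8)&g
    ys,xs=np.nonzero(m);print("red",xs.mean(),ys.mean())
# star wheel
for n,s,c0 in(("T",T,(225,213)),("S",S,(280,215))):
    h=hsv(s);m=((h[...,0]>18)&(h[...,0]<35)&(h[...,1]>150)&(h[...,2]>60)).astype(np.uint8)
    k,l,st,c=cv2.connectedComponentsWithStats(m)
    ids=[i for i in range(1,k) if st[i,4]>100 and np.hypot(*(c[i]-c0))<30];print(n,[(c[i],st[i,4]) for i in ids])
    mm=np.isin(l,ids).astype(np.uint8);C,_=cv2.findContours(mm,cv2.RETR_EXTERNAL,cv2.CHAIN_APPROX_NONE)
    p=max(C,key=len)[:,0].astype(float);w=onz(s,p,.010)[:,:2]
    cen=onz(s,c0,.02)[0,:2]
    for it in range(5):
        d=w-cen;rr=np.hypot(*d.T);a=np.arctan2(d[:,1],d[:,0])
        tips=[]
        ok=rr>.05
        ph=np.angle(np.mean(np.exp(4j*a[ok])))/4
        for q in range(4):
            da=np.angle(np.exp(1j*(a-ph-q*np.pi/2)));sel=(abs(da)<.5)&(rr>.045)
            (x,y),r=cv2.minEnclosingCircle(w[sel&(rr>.053)].astype(np.float32));tips.append((x,y))
        tips=np.array(tips);cen=tips.mean(0)
    print("cen",cen,"yaw x axis deg",np.degrees(ph)+45,"\n",tips, np.hypot(*(tips-cen).T), np.degrees(np.arctan2(*(tips-cen).T[::-1])))
corn=np.array([(127,88),(245,88),(247,208),(125,208)])/5+(186,183)
w=onz(T,corn,.055);print("boss",w,w.mean(0))
E
```

```text
cam [0.3507 0.0343 0.7273]
cam [0.7767 0.5523 0.8065]
nose [ 0.5565 -0.1608  0.1092] [[ 0.5567 -0.1611  0.108 ]] [[ 0.5561 -0.1621  0.108 ]]
T white [350.3571 140.8571] 42 [ 0.5977 -0.1683  0.052 ]
T white [355.8889 151.1111] 9 [ 0.5753 -0.1765  0.052 ]
T white [328.5106 158.1702] 47 [ 0.5647 -0.1201  0.052 ]
T white [370.6389 162.7778] 36 [ 0.5489 -0.2025  0.052 ]
T white [347.7955 180.5682] 44 [ 0.5161 -0.1526  0.052 ]
red 351.1743119266055 156.72477064220183
S white [186.0377 115.5472] 53 [ 0.5439 -0.2077  0.052 ]
S white [207.5429 127.1714] 35 [ 0.5156 -0.1555  0.052 ]
S white [168.2222 134.0556] 36 [ 0.5981 -0.1716  0.052 ]
S white [191.7895 144.5   ] 38 [ 0.5645 -0.1231  0.052 ]
red 187.17021276595744 124.1063829787234
T [(array([224.4542, 215.5357]), np.int32(1178))]
cen [0.4723 0.095 ] yaw x axis deg 86.3084240879005 
 [[0.5136 0.132 ]
 [0.4367 0.1351]
 [0.4313 0.0588]
 [0.5077 0.0539]] [0.0554 0.0537 0.0547 0.0542] [  41.8682  131.5727 -138.5963  -49.2125]
S [(array([283.    , 218.3836]), np.int32(1228)), (array([257.9476, 212.4712]), np.int32(191))]
cen [0.1184 0.0236] yaw x axis deg 57.163187227643554 
 [[0.4738 0.0945]
 [0.     0.    ]
 [0.     0.    ]
 [0.     0.    ]] [0.3623 0.1208 0.1208 0.1208] [  11.2791 -168.7209 -168.7209 -168.7209]
boss [[0.4955 0.1158 0.055 ]
 [0.4921 0.0705 0.055 ]
 [0.4455 0.0726 0.055 ]
 [0.449  0.1188 0.055 ]] [0.4705 0.0944 0.055 ]
```

The wheel is at about (0.472, 0.095) with yaw −3.7°. The shaft is at about (0.5565, −0.161) with yaw −10.9°. I'll grip along the wheel's y axis, so first I turn the tool −20.5° about its z.

```bash
cat > rel.py <<'E'
import sys,numpy as np
from plant import monitor
from scipy.spatial.transform import Rotation as Rn
x,y,z,yaw=map(float,sys.argv[1:5]);o=monitor.get_obs();q=o["ee_rot"];R=Rn.from_quat(np.r_[q[1:],q[0]])
a=np.radians(yaw);G=Rn.from_matrix(np.array([[np.cos(a),np.sin(a),0],[np.sin(a),-np.cos(a),0],[0,0,-1]]))
np.set_printoptions(precision=4,suppress=True)
p=np.array(o["tcp_pos"]);X=R.as_matrix()[:,0]
print("t",round(o["t"],2),"tcp",p,"yaw",np.degrees(np.arctan2(X[1],X[0])),"open",o["opening"],"F",np.array(o["force"]),"M",np.array(o["ft_torque"]),"j",np.array(o["joints"]))
print("shift units",R.inv().apply(np.array([x,y,z])-p)/.5,"turn units",(R.inv()*G).as_rotvec()/np.pi)
E
python3 -m inch '[[[0,0,0],[0,0,-0.038],-1],[[0,0,0],[0,0,-0.038],-1],[[0,0,0],[0,0,-0.038],-1],[[0,0,0],[0,0,0],-1]]'
python3 rel.py 0.472 0.095 0.1 86.3
```

```text
t: 0.43
tcp_pos: [0.2564, 0.5698, 0.2221]
ee_rot: [0.0, 0.728, 0.686, -0.0]
force: [-0.6, -0.3, 0.4]
opening: 0.0868
t 0.43 tcp [0.2564 0.5698 0.2221] yaw 86.62373061940225 open 0.08676939252290954 F [-0.6129 -0.282   0.3685] M [0.053  0.0296 0.0121] j [-1.1325  0.3349 -0.1135  1.4582  0.0381  1.3514  0.2638]
shift units [-0.9223  0.4864  0.2447] turn units [-0.0001  0.0002  0.0018]
```

```bash
python3 -m inch '[[[-0.0576,0.0304,0.008],[0,0,0],-1],[[-0.0576,0.0304,0.008],[0,0,0],-1],[[-0.0576,0.0304,0.008],[0,0,0],-1],[[-0.0576,0.0304,0.008],[0,0,0],-1],[[-0.0576,0.0304,0.008],[0,0,0],-1],[[-0.0576,0.0304,0.008],[0,0,0],-1],[[-0.0576,0.0304,0.008],[0,0,0],-1],[[-0.0576,0.0304,0.008],[0,0,0],-1],[[-0.0576,0.0304,0.008],[0,0,0],-1],[[-0.0576,0.0304,0.008],[0,0,0],-1],[[-0.0576,0.0304,0.008],[0,0,0],-1],[[-0.0576,0.0304,0.008],[0,0,0],-1],[[-0.0576,0.0304,0.008],[0,0,0],-1],[[-0.0576,0.0304,0.008],[0,0,0],-1],[[-0.0576,0.0304,0.008],[0,0,0],-1],[[-0.0576,0.0304,0.008],[0,0,0],-1],[[0,0,0],[0,0,0],-1],[[0,0,0],[0,0,0],-1]]'
python3 rel.py 0.472 0.095 0.018 86.3
```

```text
t: 1.93
tcp_pos: [0.4696, 0.0928, 0.1583]
ee_rot: [-0.0, 0.732, 0.681, -0.0]
force: [0.3, 0.5, -0.0]
opening: 0.0869
t 1.93 tcp [0.4696 0.0928 0.1583] yaw 85.86720841954383 open 0.08694072237317611 F [ 0.342   0.4615 -0.0091] M [0.0564 0.049  0.0091] j [-0.5668  0.0512  0.286   1.9341 -0.0158  1.1589  1.2238]
shift units [0.0048 0.0047 0.2805] turn units [-0.0002  0.0001 -0.0024]
```

```bash
python3 -m inch '[[[0.0047,0.004,0.03],[0,0,-0.0024],-1],[[0,0,0.05],[0,0,0],-1],[[0,0,0.05],[0,0,0],-1],[[0,0,0.05],[0,0,0],-1],[[0,0,0.05],[0,0,0],-1],[[0,0,0.05],[0,0,0],-1],[[0,0,0],[0,0,0],-1],[[0,0,0],[0,0,0],-1]]'
python3 - <<'E'
from plant import snapshot
import cv2,numpy as np
s=snapshot("top")["frame"][:,:,::-1];u=snapshot("scene")["frame"][:,:,::-1]
R=lambda i:cv2.resize(i,(390,390),interpolation=cv2.INTER_CUBIC)
cv2.imwrite("pics/g1.png",np.hstack([R(s[155:275,165:285]),R(u[155:275,220:340])]))
E
python3 rel.py 0.472 0.095 0.018 86.3
```

```text
t: 2.6
tcp_pos: [0.4704, 0.0974, 0.0181]
ee_rot: [-0.001, 0.727, 0.686, -0.001]
force: [0.8, 0.6, 0.2]
opening: 0.0873
t 2.7 tcp [0.4723 0.0975 0.02  ] yaw 86.71093724058701 open 0.08679542041253613 F [ 0.0207 -0.0086  0.507 ] M [-0.0336 -0.0012 -0.0268] j [-0.5474  0.2484  0.2745  2.0523 -0.0894  0.8501  1.2914]
shift units [-0.0051 -0.0002  0.0039] turn units [ 0.0005 -0.0003  0.0023]
```

View pics/g1.png

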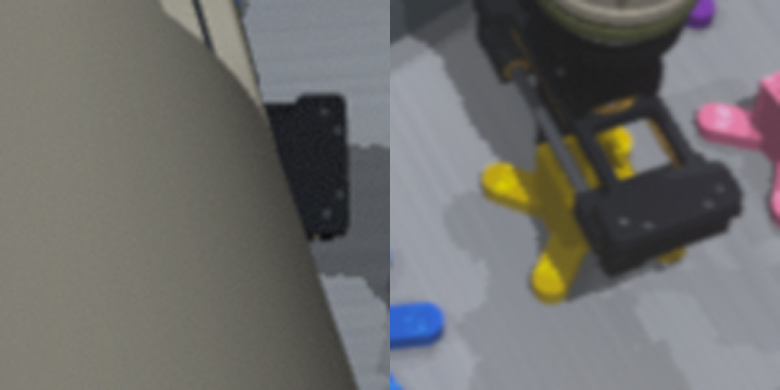

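The scene view shows the fingers straddling the boss at about scene (280,215), with nothing touching. I'll close now.

```bash
python3 -m inch '[[[0,0,0],[0,0,0],1],[[0,0,0],[0,0,0],1],[[0,0,0],[0,0,0],1],[[0,0,0],[0,0,0],1],[[0,0,0],[0,0,0],1],[[0,0,0],[0,0,0],1]]' 45
python3 rel.py 0.472 0.095 0.16 86.3
```

```text
t: 3.2
tcp_pos: [0.4716, 0.0967, 0.0187]
ee_rot: [-0.0, 0.727, 0.687, 0.0]
force: [-0.6, -0.8, -0.2]
opening: 0.0546
t 3.2 tcp [0.4716 0.0967 0.0187] yaw 86.71701472887197 open 0.05463447814586439 F [-0.6255 -0.7504 -0.2493] M [ 0.0433 -0.0112  0.0945] j [-0.5465  0.2499  0.2748  2.0539 -0.0898  0.8485  1.2931]
shift units [-0.0032  0.0011 -0.2826] turn units [ 0.0001 -0.0001  0.0023]
```

```bash
python3 -m inch '[[[0,0,0],[0,0,0],1],[[0,0,0],[0,0,0],1],[[0,0,0],[0,0,0],1],[[0,0,0],[0,0,0],1],[[0,0,0],[0,0,0],1]]'
python3 rel.py 0.472 0.095 0.16 86.3
```

```text
t: 3.62
tcp_pos: [0.4715, 0.0964, 0.0186]
ee_rot: [0.0, 0.727, 0.687, -0.0]
force: [0.2, -2.1, 2.8]
opening: 0.0453
t 3.62 tcp [0.4715 0.0964 0.0186] yaw 86.71271071197825 open 0.04529370235995789 F [ 0.2483 -2.0971  2.7703] M [-0.6293  0.094  -0.0039] j [-0.5464  0.2502  0.2751  2.0539 -0.0895  0.8486  1.2932]
shift units [-0.0027  0.0011 -0.2828] turn units [-0.      0.0001  0.0023]
```

Gripped at 46 mm. Lifting 150 mm.

```bash
python3 -m inch '[[[0,0,0],[0,0,0],1],[[0,0,-0.02],[0,0,0],1],[[0,0,-0.04],[0,0,0],1],[[0,0,-0.06],[0,0,0],1],[[0,0,-0.06],[0,0,0],1],[[0,0,-0.06],[0,0,0],1],[[0,0,-0.06],[0,0,0],1],[[0,0,0],[0,0,0],1],[[0,0,0],[0,0,0],1]]'
python3 rel.py 0.5565 -0.161 0.168 79.1
```

```text
t: 4.37
tcp_pos: [0.4722, 0.0973, 0.1702]
ee_rot: [0.0, 0.727, 0.687, 0.002]
force: [0.1, 0.4, -3.6]
opening: 0.0452
t 4.37 tcp [0.4722 0.0973 0.1702] yaw 86.75238783829283 open 0.045175369705329864 F [ 0.0557  0.3722 -3.6049] M [0.0369 0.0333 0.024 ] j [-0.5755  0.0444  0.2871  1.9145 -0.0146  1.1812  1.231 ]
shift units [-0.5063  0.1977  0.0038] turn units [ 0.0008 -0.0007  0.0425]
```

```bash
python3 -m inch '[[[-0.03,0.0118,0],[0,0,0],1],[[-0.047,0.0184,0],[0,0,0],1],[[-0.054,0.021,0],[0,0,0],1],[[-0.054,0.021,0],[0,0,0],1],[[-0.054,0.021,0],[0,0,0],1],[[-0.054,0.021,0],[0,0,0],1],[[-0.054,0.021,0],[0,0,0],1],[[-0.054,0.021,0],[0,0,0],1],[[-0.054,0.021,0],[0,0,0],1],[[-0.033,0.0132,0],[0,0,0.012],1],[[-0.015,0.006,0],[0,0,0.015],1],[[0,0,0],[0,0,0.0155],1],[[0,0,0],[0,0,0],1],[[0,0,0],[0,0,0],1],[[0,0,0],[0,0,0],1]]'
python3 rel.py 0.5565 -0.161 0.130 79.1
python3 - <<'E'
from plant import snapshot
import cv2,numpy as np,pickle
T=snapshot("top");S=snapshot("scene");pickle.dump((T,S),open("a1.pkl","wb"))
s=T["frame"][:,:,::-1];u=S["frame"][:,:,::-1]
R=lambda i:cv2.resize(i,(390,390),interpolation=cv2.INTER_CUBIC)
cv2.imwrite("pics/a1.png",np.hstack([R(s[90:220,290:420]),R(u[50:180,120:250])]))
E
```

```text
t: 5.62
tcp_pos: [0.5546, -0.1591, 0.1679]
ee_rot: [-0.001, 0.771, 0.637, -0.0]
force: [0.3, 0.4, -2.3]
opening: 0.0454
t 5.62 tcp [ 0.5546 -0.1591  0.1679] yaw 79.18394880210325 open 0.04536344287627287 F [ 0.3383  0.3567 -2.3344] M [0.0267 0.028  0.0028] j [-0.2419  0.2818  0.5283  1.6895 -0.1506  1.212   1.7045]
shift units [-0.003   0.0045  0.0758] turn units [-0.0004 -0.0001  0.0005]
```

View pics/a1.png

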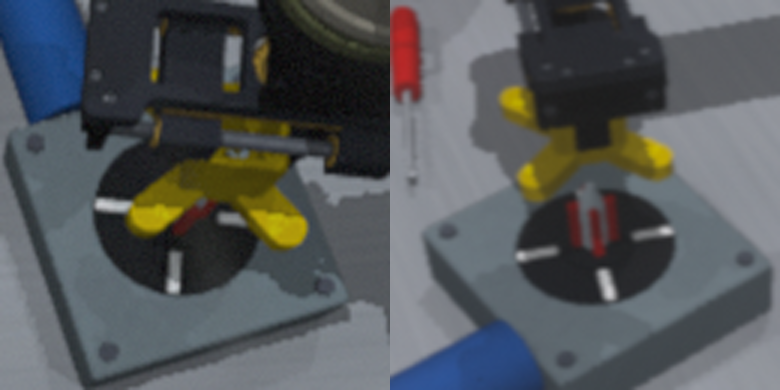

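The scene view shows the wheel hanging just above the shaft with three tips visible. I'll compare those tips with their predicted positions.

```bash
python3 - <<'E'
from h import *
np.set_printoptions(precision=4,suppress=True)
T,S=pickle.load(open("a1.pkl","rb"))
c=np.array([.5555,-.160]);zt=.168-.0185+.012
for q in range(4):
    a=np.radians(-10.9+45+90*q);P=np.r_[c+.054*np.array([np.cos(a),np.sin(a)]),zt];print(q,P,proj(T,P)[0],proj(S,P)[0])
for n,s,c0 in(("T",T,(365,160)),("S",S,(188,95))):
    h=cv2.cvtColor(s["frame"],cv2.COLOR_RGB2HSV);m=((h[...,0]>18)&(h[...,0]<35)&(h[...,1]>150)&(h[...,2]>60)).astype(np.uint8)
    k,l,st,cc=cv2.connectedComponentsWithStats(m)
    mm=np.isin(l,[i for i in range(1,k) if st[i,4]>20 and np.hypot(*(cc[i]-c0))<40]).astype(np.uint8)
    C,_=cv2.findContours(mm,cv2.RETR_EXTERNAL,cv2.CHAIN_APPROX_NONE);p=np.vstack([x[:,0] for x in C]).astype(float)
    w=onz(s,p,zt-.002)[:,:2]
    for q in range(4):
        a=np.radians(-10.9+45+90*q);e=np.array([np.cos(a),np.sin(a)]);d=w-c;r=d@e;l_=d@np.array([-e[1],e[0]])
        sel=(r>.050)&(abs(l_)<.025)
        if sel.sum()>5:
            (x,y),rad=cv2.minEnclosingCircle(w[sel].astype(np.float32));print(n,q,"tip",x,y,rad,"r",r[sel].max(),"off",np.array([x,y])-c-.054*e)
E
```

```text
0 [ 0.6002 -0.1297  0.1615] [343.8545 117.6452] [168.4612 108.1356]
1 [ 0.5252 -0.1153  0.1615] [340.8745 160.0346] [208.3589 101.4431]
2 [ 0.5108 -0.1903  0.1615] [386.7215 165.0895] [200.2573  76.0759]
3 [ 0.5858 -0.2047  0.1615] [388.5089 122.4699] [162.0899  82.1173]
T 1 tip 0.5239763259887695 -0.11185742169618607 0.013036631047725677 r 0.07035888069309387 off [-0.0012  0.0034]
T 2 tip 0.509209394454956 -0.1870279759168625 0.012932785786688328 r 0.06364464612700506 off [-0.0016  0.0032]
S 0 tip 0.6048429012298584 -0.12580884993076324 0.015163200907409191 r 0.07098804449064713 off [0.0046 0.0039]
S 1 tip 0.5269266366958618 -0.11213717609643936 0.013659048825502396 r 0.06695327155575886 off [0.0017 0.0031]
S 3 tip 0.5885277986526489 -0.20423100888729095 0.01381908729672432 r 0.06627505194508927 off [0.0028 0.0005]
```

```bash
python3 -m inch '[[[-0.004,0.0045,0],[0,0,0.0005],1],[[0,0,0.02],[0,0,0],1],[[0,0,0.03],[0,0,0],1],[[0,0,0.03],[0,0,0],1],[[0,0,0.016],[0,0,0],1],[[0,0,0],[0,0,0],1],[[0,0,0],[0,0,0],1]]'
python3 rel.py 0.5563 -0.1615 0.075 79.1
python3 - <<'E'
from plant import snapshot
import cv2,numpy as np,pickle
T=snapshot("top");S=snapshot("scene");pickle.dump((T,S),open("a2.pkl","wb"))
s=T["frame"][:,:,::-1];u=S["frame"][:,:,::-1]
R=lambda i:cv2.resize(i,(390,390),interpolation=cv2.INTER_CUBIC)
cv2.imwrite("pics/a2.png",np.hstack([R(s[110:210,300:400]),R(u[60:160,130:230])]))
E
```

```text
t: 6.3
tcp_pos: [0.5565, -0.1626, 0.1203]
ee_rot: [-0.0, 0.772, 0.636, -0.0]
force: [0.4, 0.0, -1.9]
opening: 0.0456
t 6.3 tcp [ 0.5565 -0.1626  0.1203] yaw 78.98565275224614 open 0.04556793959248162 F [ 0.3855  0.0316 -1.8753] M [-0.0288 -0.0184 -0.0294] j [-0.224   0.3356  0.5186  1.734  -0.1821  1.1208  1.7289]
shift units [ 0.002  -0.0008  0.0905] turn units [-0.0002  0.     -0.0006]
```

View pics/a2.png

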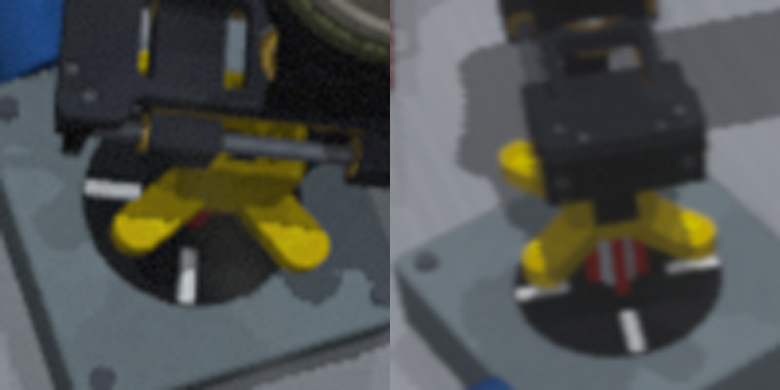

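The nose is inside the bore and nothing is touching. I'll push on gently with a small to-and-fro.

```bash
python3 -m inch '[[[0.001,0,0.006],[0,0,0.004],1],[[0,0,0.006],[0,0,-0.008],1],[[0,0,0.006],[0,0,0.008],1],[[0,0,0.006],[0,0,-0.004],1],[[0,0,0],[0,0,0],1]]'
python3 rel.py 0.5563 -0.1615 0.075 79.1
```

```text
t: 6.82
tcp_pos: [0.5566, -0.1619, 0.108]
ee_rot: [-0.0, 0.772, 0.636, -0.0]
force: [-0.7, -0.9, -2.5]
opening: 0.0458
t 6.82 tcp [ 0.5566 -0.1619  0.108 ] yaw 78.98815621528111 open 0.045764362754457416 F [-0.7115 -0.8557 -2.4645] M [ 0.0599 -0.0113  0.03  ] j [-0.2209  0.3488  0.5147  1.746  -0.1902  1.097   1.7339]
shift units [ 0.0008 -0.0007  0.0661] turn units [-0.0002 -0.     -0.0006]
```

The underside is at about 0.0895, below the tooth tops, and the force is negligible. The teeth are meshed, so I'll continue.

```bash
python3 -m inch '[[[0.0005,0,0.008],[0,0,0.006],1],[[0,0,0.008],[0,0,-0.012],1],[[0,0,0.008],[0,0,0.012],1],[[0,0,0.008],[0,0,-0.012],1],[[0,0,0.008],[0,0,0.012],1],[[0,0,0.008],[0,0,-0.012],1],[[0,0,0.006],[0,0,0.006],1],[[0,0,0],[0,0,0],1]]'
python3 rel.py 0.5563 -0.1615 0.075 79.1
```

```text
t: 7.48
tcp_pos: [0.5565, -0.1617, 0.0808]
ee_rot: [-0.0, 0.773, 0.635, -0.0]
force: [0.6, 0.0, -2.2]
opening: 0.0455
t 7.48 tcp [ 0.5565 -0.1617  0.0808] yaw 78.808572438793 open 0.04547487571481051 F [ 0.6428  0.0235 -2.1635] M [-0.0033 -0.0063 -0.0249] j [-0.2118  0.3813  0.5053  1.7693 -0.2097  1.0455  1.7445]
shift units [ 0.0002 -0.0005  0.0117] turn units [-0.0003 -0.     -0.0016]
```

```bash
python3 -m inch '[[[0,0,0.004],[0,0,0.006],1],[[0,0,0.003],[0,0,-0.012],1],[[0,0,0.003],[0,0,0.012],1],[[0,0,0.002],[0,0,-0.006],1],[[0,0,0],[0,0,0],1]]'
python3 rel.py 0.5563 -0.1615 0.075 79.1
```

```text
t: 7.9
tcp_pos: [0.5569, -0.1617, 0.0754]
ee_rot: [-0.0, 0.771, 0.636, 0.0]
force: [-0.1, 0.3, -2.8]
opening: 0.0456
t 7.9 tcp [ 0.5569 -0.1617  0.0754] yaw 79.05681631464144 open 0.0455562965331655 F [-0.12    0.2811 -2.7615] M [-0.0122 -0.0161 -0.0146] j [-0.2093  0.3881  0.5026  1.7733 -0.2137  1.0345  1.7516]
shift units [ 0.0002 -0.0012  0.0009] turn units [-0.     -0.     -0.0002]
```

```bash
python3 -m inch '[[[0,0,0.0015],[0,0,0.006],1],[[0,0,0.0015],[0,0,-0.012],1],[[0,0,0],[0,0,0.006],1],[[0,0,0],[0,0,0],1]]'
python3 rel.py 0.5563 -0.1615 0.075 79.1
```

```text
t: 8.23
tcp_pos: [0.5574, -0.162, 0.0746]
ee_rot: [0.0, 0.773, 0.635, 0.0]
force: [0.1, -0.1, 2.9]
opening: 0.0456
t 8.23 tcp [ 0.5574 -0.162   0.0746] yaw 78.8258101338963 open 0.04556831061790962 F [ 0.1067 -0.106   2.9233] M [-0.148   0.1063  0.0177] j [-0.2089  0.3894  0.5027  1.7736 -0.215   1.0317  1.7488]
shift units [ 0.0006 -0.0024 -0.0007] turn units [ 0.0004 -0.     -0.0015]
```

Contact begins at the expected height, with the underside at about 0.056. I'll press a bit more with rocking to confirm it is home.

```bash
python3 -m inch '[[[0,0,0.001],[0,0,0.006],1],[[0,0,0.001],[0,0,-0.012],1],[[0,0,0.001],[0,0,0.012],1],[[0,0,0],[0,0,-0.006],1],[[0,0,0],[0,0,0],1]]'
python3 rel.py 0.5563 -0.1615 0.075 79.1
```

```text
t: 8.65
tcp_pos: [0.558, -0.1622, 0.0746]
ee_rot: [0.001, 0.772, 0.636, 0.001]
force: [-5.0, 1.0, 17.0]
opening: 0.0456
t 8.65 tcp [ 0.558  -0.1622  0.0746] yaw 78.921254786568 open 0.04558986068169917 F [-4.9741  0.9617 16.9674] M [ 0.1121  1.1628 -0.0672] j [-0.2082  0.3897  0.5025  1.7733 -0.2159  1.0306  1.7514]
shift units [ 0.0008 -0.0035 -0.0008] turn units [ 0.0008 -0.0002 -0.001 ]
```

The height holds at 0.0746 under 17 N, so the wheel is home. I'll relieve the pressure and open.

```bash
python3 -m inch '[[[0,0,-0.0025],[0,0,0],1],[[0,0,0],[0,0,0],1],[[0,0,0],[0,0,0],1]]'
python3 rel.py 0.5563 -0.1615 0.075 79.1
python3 -m inch '[[[0,0,0],[0,0,0],-1],[[0,0,0],[0,0,0],-1],[[0,0,0],[0,0,0],-1],[[0,0,0],[0,0,0],-1],[[0,0,0],[0,0,0],-1],[[0,0,0],[0,0,0],-1],[[0,0,0],[0,0,0],-1],[[0,0,0],[0,0,0],-1],[[0,0,0],[0,0,0],-1],[[0,0,0],[0,0,0],-1]]'
python3 rel.py 0.5563 -0.1615 0.075 79.1
```

```text
t: 8.9
tcp_pos: [0.5574, -0.1619, 0.0746]
ee_rot: [0.0, 0.772, 0.636, 0.0]
force: [-2.0, 0.3, 8.8]
opening: 0.0459
t 8.9 tcp [ 0.5574 -0.1619  0.0746] yaw 78.91935242740826 open 0.04585582919670657 F [-1.9679  0.2586  8.8385] M [-0.0178  0.4402 -0.0975] j [-0.2088  0.3894  0.5025  1.7736 -0.2151  1.0317  1.7504]
shift units [ 0.0005 -0.0024 -0.0008] turn units [ 0.0004 -0.0001 -0.001 ]
t: 9.73
tcp_pos: [0.5569, -0.1618, 0.0738]
ee_rot: [-0.0, 0.772, 0.636, 0.0]
force: [-0.1, 0.1, 0.4]
opening: 0.0864
t 9.73 tcp [ 0.5569 -0.1618  0.0738] yaw 78.98306819460574 open 0.08642665596257336 F [-0.0883  0.1414  0.375 ] M [-0.0026  0.0726 -0.0843] j [-0.2085  0.3902  0.502   1.7746 -0.2151  1.0313  1.7515]
shift units [ 0.0004 -0.0012 -0.0025] turn units [-0.     -0.     -0.0006]
```

Open. Retreating straight up, then back towards the base to clear the view.

```bash
python3 -m inch '[[[0,0,-0.02],[0,0,0],-1],[[0,0,-0.04],[0,0,0],-1],[[0,0,-0.05],[0,0,0],-1],[[0,0,-0.05],[0,0,0],-1],[[0,0,-0.05],[0,0,0],-1],[[0,0,-0.05],[0,0,0],-1],[[0.06,0,0],[0,0,0],-1],[[0.06,0,0],[0,0,0],-1],[[0.06,0,0],[0,0,0],-1],[[0.06,0,0],[0,0,0],-1],[[0.06,0,0],[0,0,0],-1],[[0.06,0,0],[0,0,0],-1],[[0.06,0,0],[0,0,0],-1],[[0.06,0,0],[0,0,0],-1],[[0.06,0,0],[0,0,0],-1],[[0.06,0,0],[0,0,0],-1],[[0,0,0],[0,0,0],-1],[[0,0,0],[0,0,0],-1]]'
python3 - <<'E'
from plant import snapshot
import cv2,numpy as np,pickle
T=snapshot("top");S=snapshot("scene");pickle.dump((T,S),open("f1.pkl","wb"))
s=T["frame"][:,:,::-1];u=S["frame"][:,:,::-1]
R=lambda i:cv2.resize(i,(390,390),interpolation=cv2.INTER_CUBIC)
cv2.imwrite("pics/f1.png",np.hstack([R(s[110:210,300:400]),R(u[60:160,130:230])]))
cv2.imwrite("pics/f2.png",cv2.resize(np.hstack([s,u]),(800,300)))
E
```

```text
t: 11.23
tcp_pos: [0.614, 0.1349, 0.2041]
ee_rot: [-0.0, 0.771, 0.637, 0.0]
force: [0.4, -1.0, 0.5]
opening: 0.0868
```

View pics/f1.png

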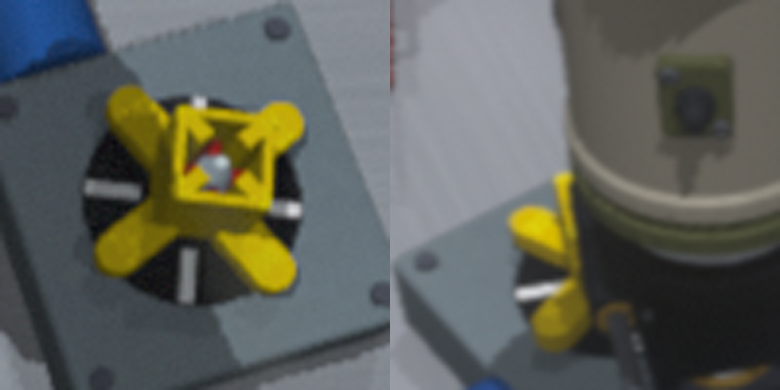

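View pics/f2.png

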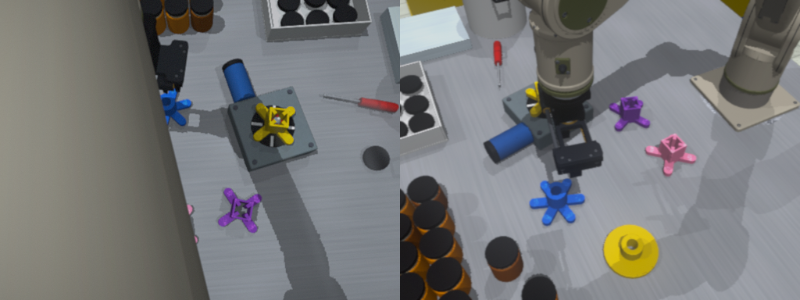

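The top view shows the wheel seated between the marks at about (356,151), with the red teeth in the slots. I'll do a quick numeric check of the boss rim at the seated height of 0.111.

```bash
python3 - <<'E'
from h import *
np.set_printoptions(precision=4,suppress=True)
T,S=pickle.load(open("f1.pkl","rb"))
c=np.array([(175,106),(275,112),(271,206),(171,200)])/3.9+(300,110)
for z in(.111,.121):
    w=onz(T,c,z);print(z,w.mean(0),np.linalg.norm(np.diff(np.vstack([w,w[:1]]),axis=0),axis=1),np.degrees(np.arctan2(*(w[0]-w[3])[1::-1])))
h=cv2.cvtColor(T["frame"],cv2.COLOR_RGB2HSV);m=((h[...,0]>18)&(h[...,0]<35)&(h[...,1]>150)&(h[...,2]>60)).astype(np.uint8)[100:210,310:400]
C,_=cv2.findContours(m,cv2.RETR_EXTERNAL,cv2.CHAIN_APPROX_NONE);p=max(C,key=len)[:,0]+(310,100.)
for z in (.066,.076):
    w=onz(T,p,z)[:,:2];cen=np.array([.5565,-.161])
    tips=[]
    for q in range(4):
        a=np.radians(-10.9+45+90*q);e=np.array([np.cos(a),np.sin(a)]);d=w-cen;r=d@e;tips.append(cv2.minEnclosingCircle(w[(r>.05)&(abs(d@[-e[1],e[0]])<.025)].astype(np.float32))[0])
    tips=np.array(tips);print(z,tips.mean(0),np.hypot(*(tips-tips.mean(0)).T),np.degrees(np.arctan2(*(tips-tips.mean(0)).T[::-1])))
E
python3 -m inch '[[[0,0,0],[0,0,0],-1],[[0,0,0],[0,0,0],-1],[[0,0,0],[0,0,0],-1]]'
```

```text
0.111 [ 0.5578 -0.1608  0.111 ] [0.0472 0.0466 0.0465 0.0466] -9.495691582967508
0.121 [ 0.5544 -0.1576  0.121 ] [0.0464 0.0458 0.0457 0.0458] -9.495691582967494
0.066 [ 0.5576 -0.1599] [0.0544 0.0535 0.054  0.0549] [  35.2705  124.2906 -146.2206  -56.1383]
0.076 [ 0.5553 -0.1574] [0.0545 0.0528 0.0529 0.0554] [  36.3313  124.5109 -146.4188  -57.0961]
t: 11.58
tcp_pos: [0.6142, 0.1317, 0.2041]
ee_rot: [0.0, 0.772, 0.635, 0.0]
force: [0.5, 0.3, -0.1]
opening: 0.0871
```

```bash
python3 -c "
from plant import ctrl
print(ctrl.close_job())"
```

```text
the job is handed in; nothing more can be done
None
```

The yellow star wheel is on the feeder's toothed shaft, flat side down and seated on the collar. I handed the job in at about 11.6 s of the 35 s allowed.

**What I did:** I gripped the wheel by two boss flats, lined it up with the shaft and lowered it with small to-and-fro rocking. It met the collar at the expected height, with the TCP at 0.0746 m, putting the underside at about 0.056 m. That height did not change under a 17 N push. Only then did I ease off, open the gripper and back away.

**Last checks:**
- **Fit:** the top view shows the red teeth in the slots. The boss rim and arm tips both come out within about 1.5 mm of the shaft axis at the seated heights. The wheel's yaw read about −9.5° to −10.7°, against −10.9° for the shaft.
- **Robot clear:** the arm was clear of everything and the force on it was near zero.
- **Bystanders:** the blue wheel and the plain yellow disc look untouched in the scene view. I judged that by eye and did not measure their positions again.

**Limits:** the two cameras disagreed by 2–3 mm on the shaft position, so I went with the top view and the contact force. In the last scene view the arm partly hid the wheel, so the final fit check rests on the top view alone.

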